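# Stack two model-car wheel sets on their post stands

### The arm

A 7-joint arm with a two-finger parallel gripper is mounted at the origin on the work surface. World frame = base frame: x ahead of the robot, y to its left, z up, the work surface at z = 0. Lengths are in m, angles in rad, forces in N, time in s.
With the tool pointing down it reaches from about 0.425 to 0.925 m from the base axis. Payload 6.8 kg.
Tool frame: the origin (TCP) lies between the finger pads; the fingertips stand 17 mm ahead of it and the grasp point (between the pads) lies 2 mm behind it; x points along the fingers, y is the direction in which the jaws open and shut, and the axes are right-handed (so a half turn about x gives the same grasp; the last joint's range is limited). The gripper opens to 85 mm and grips with 20 to 120 N. Pads are 22 mm wide; open, the fingers measure 114 mm over their backs; the gripper's body (76 mm by 85 mm) begins 54 mm behind the grasp point. The pads swing forward as they close: fully open they stand 13 mm farther back than shut.
Start: joints at [-1.34, 0.477, 0.022, 1.555, -0.011, 1.109, -0.083], TCP at [0.224, 0.637, 0.248] pointing down, gripper open.
Joint ranges: [-2.96, 2.96], [-0.34, 2.1], [-1.41, 1.46], [0.24, 2.44], [-1.37, 4.51], [0.17, 1.92], [-2.96, 2.96]. Speed limits (rad/s): [2.39, 2.39, 3.14, 3.14, 3.14, 3.14, 3.14].

### API

Orientations are given as a rotation vector (axis times angle).
In Python, from bench import r gives the robot as it stands. The module is installed in compiled form; this text tells all that it offers.
- The arm moves only by the tool apply_moves, never from a script. Its argument "increments" is text: rows parted by semicolons, each of 7 numbers parted by spaces: the finger opening in mm, from 0 to 85.4, then the shift along the tool's x, y, z normalised to -1 to 1, where 1 is 100 cm, then the turn, a rotation vector about the tool's x, y, z normalised to -1 to 1, where 1 is 0.12 rad. In form: gripper x y z wx wy wz; .... A call has exactly 8 rows; each row shifts and turns the commanded pose from where the row before left it, along the tool's axes as they then stand; what a row does not reach is not made up. A row lasts 1/10 s, in which the tool goes at most 50 mm and 8.59 degrees, less where a joint would pass 70% of its speed; a pose out of reach is approached as far as the arm can. A call with a number of a shift or a turn outside -1 to 1 is refused whole. A call with a gripper value outside its range is refused whole. The fingers move at their own pace and stop on an object; "squeeze" is the grip in N (left out, the last holds). Time passes only in rows, so rows that do not move let the fingers close, or fill a call up. It gives the time, the measured TCP pose, the force and the opening at its end, in the units of the state.
- r.get_obs(): the state, without advancing time (a new reading comes with each control period).
- r.grab_frame(name): name is "side" or "top"; returns a dict with "color" (400x640x3 uint8, blue, green, red), "fx", "fy", "cx", "cy" (pixels), "k1" (the pictures are not rectified: a ray, as slopes to the right and down, at radius r is drawn at 1 + k1 r^2 times it, then the intrinsics apply), "origin" and "orientation" of the camera in the world. Camera axes: x right, y up, looking along -z (the intrinsics and any distortion apply to the point x, -y, -z); pixel columns grow to the right and rows downward; lengths in m; the calibration is good to about 2 mm. A picture is of the moment at which its call begins. There is no depth.
- r.hand_in(): hands the job in, once; it reports no verdict.
The state is a dict: "clock": time; "joints": joint angles; "qvel": joint speeds; "tau": joint torques, N m; "tcp_pos": TCP position; "orientation": TCP orientation; "contact_force": force on the tool from outside, world axes, zero at the start; "moment": the same for the moment, N m; "grip_width": finger opening in m.
Only numpy, scipy, OpenCV 4.12 (cv2) and the standard library are available. Lean on these libraries where they do the work, as an engineer would, in place of code of your own. Each camera call takes 0.05 s, during which the arm holds its last target. There are 200 camera calls.

### The job

Slip the wheel parts over the posts of the two stands in this order from the bottom up: on the red stand the brass weight, then the orange wheel, then the red collar; on the blue stand the silver wheel, then the blue collar. Every part must lie flat and be fully down on the base or the part below it, and the tyre, the paint jar and the screwdriver must be left where they are.

Things in the scene. Friction and masses are not known exactly. Their poses are not given: they have to be found in the camera images.
- red_stand: round red base plate 84 mm in diameter and 10 mm thick, fixed to the bench, with one upright steel post at its centre, 8 mm in diameter, tapering to a 3 mm tip over its top 12 mm; the tip is 68 mm above the bench. Origin: centre of the underside, so the post stands over it; z up.
- blue_stand: round blue base plate 84 mm in diameter and 10 mm thick, fixed to the bench, with one upright steel post at its centre, 8 mm in diameter, tapering to a 3 mm tip over its top 12 mm; the tip is 68 mm above the bench. Origin: centre of the underside, so the post stands over it; z up.
- brass_weight: flat brass-coloured ring, 50 mm outside diameter, 18 mm through hole, 12 mm high, about 170 g, lying flat. Origin: centre of the underside; z up along the hole.
- orange_wheel: orange model-car wheel (no tyre), lying flat: rim 54 mm outside diameter, 26 mm high, six spokes, black hub 28 mm in diameter with an 18 mm through hole at its centre, about 80 g. Hub and rim are flush at top and bottom. Origin: centre of the underside; z up along the hole.
- silver_wheel: silver aluminium model-car wheel (no tyre), lying flat: rim 54 mm outside diameter, 26 mm high, six spokes, silver hub 28 mm in diameter with an 18 mm through hole at its centre, about 80 g. Hub and rim are flush at top and bottom. Origin: centre of the underside; z up along the hole.
- red_collar: plain round red plastic collar, 36 mm outside diameter, 16 mm through hole, 16 mm high, about 30 g, lying flat. Origin: centre of the underside; z up along the hole.
- blue_collar: plain round blue plastic collar, 36 mm outside diameter, 16 mm through hole, 16 mm high, about 30 g, lying flat. Origin: centre of the underside; z up along the hole.
- tyre: black knobbly rubber tyre lying flat, 107 mm in diameter over the lugs, 40 mm high, loose; a bystander. Origin: centre of the underside.
- paint_jar: small white paint jar with a black cap, 34 mm in diameter, 65 mm high, standing loose; a bystander. Origin: centre of the underside.
- screwdriver: loose screwdriver about 190 mm long lying beyond the parts, roughly across the bench; a bystander. Origin: near the middle of its length.

How it is judged:
By the outcome, as a careful person would: the job done as asked, in the order asked, and still so for the second after the job is handed in, with the robot touching nothing.
It also fails if it takes over 112 s, if anything falls off the work surface, if the arm or the gripper's body presses on something with over 40 N, if the wrist force passes 120 N, or if a joint passes its speed limit or range.

## Working session

There is one attempt and no reset: what is moved stays moved. The work goes in short steps, Python scripts to look and compute and a tool call to move; the robot and the scene stay as the last step left them, time stands still between calls to the robot, and variables do not carry over. Pictures are saved under pics/ and viewed, about 12 in all and at most 16, crops included, and the job is handed in when it is done.

Besides the shell and the picture viewer there is one more tool, called after "Emit:" by a JSON object that holds its "fn" and its "kwargs". apply_moves: Moves the arm, as the interface text tells. Scaled input: -1 to 1 covers 100 cm each way for a shift and 0.12 rad each way for a turn. Its arguments: {"type":"object","properties":{"increments":{"type":"string"},"squeeze":{"type":"number"}},"required":["increments"]}

```bash
mkdir -p pics
python3 - <<'E'
from bench import r
import cv2
o=r.get_obs();print({k:o[k] for k in('clock','tcp_pos','orientation','joints','grip_width','contact_force')})
for n in('top','side'):
    f=r.grab_frame(n);cv2.imwrite(f'pics/{n}0.png',f['color']);print(n,{k:f[k] for k in f if k!='color'})
E
```

```text
{'clock': 0.0, 'tcp_pos': array([0.22416913, 0.63608922, 0.24730544]), 'orientation': array([ 0.2644196 ,  1.55456824, -0.26732803]), 'joints': array([-1.34010299,  0.47782097,  0.0223585 ,  1.55646711, -0.0115071 ,
        1.10928532, -0.08311446]), 'grip_width': 0.08561734870510104, 'contact_force': array([ 0.66200976, -0.86922354,  0.30899046])}
top {'fx': 375.52731511624313, 'fy': 375.52731511624313, 'cx': 318.88289901922894, 'cy': 201.17059272097063, 'k1': 0.014561199297526986, 'origin': array([0.43704425, 0.00610054, 0.86133429]), 'orientation': array([ 0.16675125, -0.16551555, -1.52312104])}
side {'fx': 403.6671822828145, 'fy': 403.6671822828145, 'cx': 315.3460479432608, 'cy': 204.90668675735847, 'k1': -0.05017897485430382, 'origin': array([ 0.5438081 , -0.74241631,  0.79650798]), 'orientation': array([ 0.77514865, -0.02860636, -0.0421833 ])}
```

View pics/top0.png

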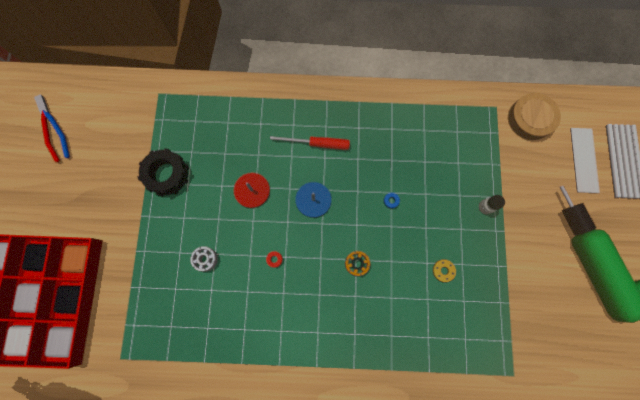

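View pics/side0.png

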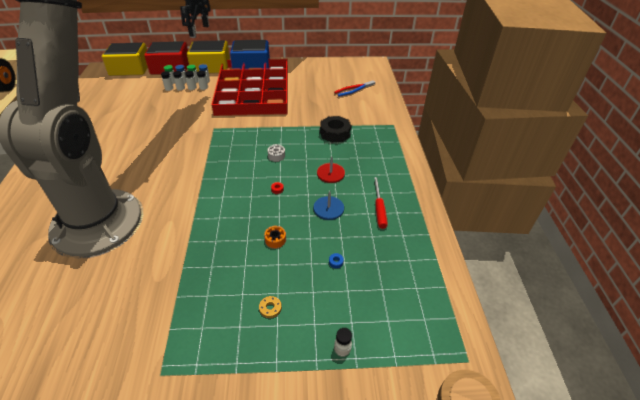

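```bash
cat > h.py <<'E'
from bench import r
import cv2, numpy as np
from scipy.spatial.transform import Rotation as R
def cast(f,px,z):
    px=np.asarray(px,float).reshape(-1,2)
    d=(px-[f['cx'],f['cy']])/[f['fx'],f['fy']]; u=d.copy()
    for _ in range(8): u=d/(1+f['k1']*(u**2).sum(1,keepdims=True))
    v=R.from_rotvec(f['orientation']).apply(np.c_[u[:,0],-u[:,1],-np.ones(len(u))])
    return (f['origin']+v*((z-f['origin'][2])/v[:,2:]))[:,:2]
def proj(f,p):
    c=R.from_rotvec(f['orientation']).inv().apply(np.atleast_2d(p)-f['origin'])
    u=np.c_[c[:,0],-c[:,1]]/-c[:,2:]; u=u*(1+f['k1']*(u**2).sum(1,keepdims=True))
    return u*[f['fx'],f['fy']]+[f['cx'],f['cy']]
def blob(f,px,rad=22,hue=None):
    """convex outline of the non-mat object nearest px"""
    hsv=cv2.cvtColor(f['color'],cv2.COLOR_BGR2HSV); h,s,v=cv2.split(hsv)
    if hue: m=(cv2.inRange((h.astype(int)-hue[0])%180,0,hue[1]))&cv2.inRange(s,110,255)&cv2.inRange(v,50,255)
    else: m=255-((cv2.inRange(h,50,95))&(cv2.inRange(s,60,255)))
    roi=np.zeros_like(m); cv2.circle(roi,tuple(int(a) for a in px),rad,255,-1); m&=roi
    if not hue: m=cv2.morphologyEx(m,cv2.MORPH_OPEN,np.ones((3,3),np.uint8))
    cs,_=cv2.findContours(m,cv2.RETR_EXTERNAL,cv2.CHAIN_APPROX_NONE)
    return cv2.convexHull(max(cs,key=cv2.contourArea))
def centre(f,px,z,rad=22,hue=None):
    w=cast(f,blob(f,px,rad,hue),z)*1e4
    c=w.astype(np.float32).reshape(-1,1,2); M=cv2.moments(c)
    return np.array([M['m10'],M['m01']])/M['m00']/10, 2*np.sqrt(M['m00']/np.pi)/10
E
python3 - <<'E'
from h import *
print(R.from_rotvec(r.get_obs()['orientation']).as_matrix().round(3))
RED=(172,14);ORG=(5,16);YEL=(15,20);BLU=(98,22)
T={'red_stand':((252,190),(331,173),5,30,RED),'blue_stand':((313,200),(329,208),5,30,BLU),'brass':((445,271),(270,307),6,22,YEL),'orange':((358,264),(275,237),13,22,ORG),'silver':((203,259),(277,153),13,18,None),'redc':((275,260),(277,188),8,18,RED),'bluec':((392,201),(336,261),8,18,BLU)}
f=r.grab_frame('top');g=r.grab_frame('side')
for k,(a,b,z,rad,h) in T.items():
    for q,p in((f,a),(g,b)):
        c,d=centre(q,p,z/1000,rad,h);print(k,c.round(1),round(d,1))
E
```

```text
[[-0.     0.332  0.943]
 [-0.002  0.943 -0.332]
 [-1.    -0.002  0.   ]]
red_stand [642.9 170.2] 81.9
red_stand [641.3 166.9] 83.4
blue_stand [626.4  24.5] 82.1
blue_stand [624.9  22.4] 84.8
brass [ 475.5 -275.9] 49.6
brass [ 474.  -277.4] 51.4
orange [482.7 -80.7] 54.1
orange [481.2 -82.7] 63.7
silver [478.7 262.5] 58.0
silver [476.9 259.7] 71.0
redc [484.3 106. ] 33.2
redc [482.6 103.8] 39.2
bluec [ 631.2 -158. ] 35.2
bluec [ 629.7 -158.6] 39.1
```

Emit:
{"fn": "apply_moves", "kwargs": {"increments": "74 0 0 0 -0.94 0 0;74 0 0 0 -0.94 0 0;74 0 0 0 -0.94 0 0;74 0 -0.04 0.027 0 0 0;74 0 -0.04 0.027 0 0 0;74 0 -0.04 0.027 0 0 0;74 0 -0.04 0.027 0 0 0;74 0 -0.04 0.027 0 0 0", "squeeze": 40}}

```text
clock: 1.0
tcp_pos: [0.3601, 0.4347, 0.2483]
orientation: [0.0, 1.571, -0.0]
contact_force: [1.4, 0.5, -0.8]
grip_width: 0.0738
```

Emit:
{"fn": "apply_moves", "kwargs": {"increments": "74 0 -0.0434 0.0295 0 0 0;74 0 -0.0434 0.0295 0 0 0;74 0 -0.0434 0.0295 0 0 0;74 0 -0.0434 0.0295 0 0 0;74 0.049 0 0 0 0 0;74 0.049 0 0 0 0 0;74 0.03 0 0 0 0 0;74 0 0 0 0 0 0"}}

```text
clock: 1.8
tcp_pos: [0.4689, 0.2692, 0.1164]
orientation: [-0.004, 1.578, -0.004]
contact_force: [-1.3, -0.3, 0.2]
grip_width: 0.0743
```

Run:
```python
from h import *
o=r.get_obs();p=o['tcp_pos'];print(p,o['contact_force'])
out=[]
for n in('top','side'):
    f=r.grab_frame(n);im=f['color'].copy();q=proj(f,p)[0]
    x,y=q.astype(int);x0,y0=max(0,x-50),max(0,y-45)
    c=cv2.resize(im[y0:y0+90,x0:x0+100],None,fx=4,fy=4)
    for dz in(0,.017):
        a=((proj(f,p-[0,0,dz])[0]-[x0,y0]+.5)*4).astype(int);cv2.drawMarker(c,tuple(int(t) for t in a),(255,0,255),0,12)
    out.append(c[:360,:400])
cv2.imwrite('pics/a.png',np.hstack(out))
```

```text
[0.46886104 0.26919534 0.11637541] [-1.27489018 -0.27910984  0.21385013]
```

View pics/a.png

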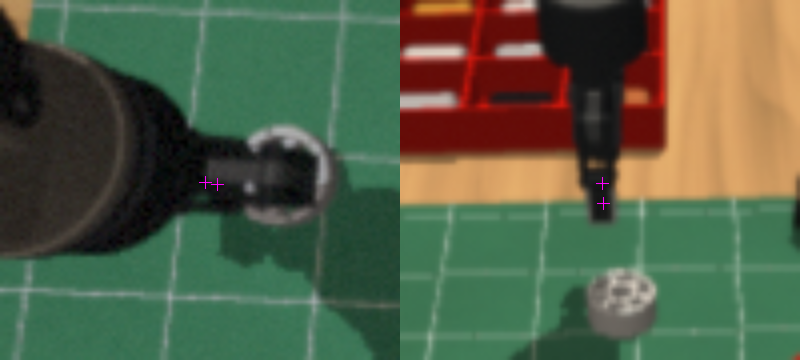

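Emit:
{"fn": "apply_moves", "kwargs": {"increments": "74 0 -0.004 0.0045 0 0 0;74 0.03 -0.004 0.0045 0 0 0;74 0.02 0 0 0 0 0;74 0 0 0 0 0 0;74 0 0 0 0 0 0;74 0 0 0 0 0 0;74 0 0 0 0 0 0;74 0 0 0 0 0 0"}}

```text
clock: 2.7
tcp_pos: [0.4811, 0.2636, 0.0713]
orientation: [0.001, 1.569, 0.001]
contact_force: [1.2, 0.1, -0.5]
grip_width: 0.074
```

Emit:
{"fn": "apply_moves", "kwargs": {"increments": "74 0.01 -0.0025 -0.003 0 0 0;74 0.02 0 0 0 0 0;74 0.015 0 0 0 0 0;74 0 0 0 0 0 0;50 0 0 0 0 0 0;50 0 0 0 0 0 0;50 0 0 0 0 0 0;50 0 0 0 0 0 0"}}

```text
clock: 3.5
tcp_pos: [0.4781, 0.2609, 0.0259]
orientation: [0.001, 1.57, 0.0]
contact_force: [-0.2, 0.3, 2.0]
grip_width: 0.0526
```

Emit:
{"fn": "apply_moves", "kwargs": {"increments": "48 0 0 0 0 0 0;48 0 0 0 0 0 0;48 -0.02 0 0 0 0 0;48 -0.045 0 0 0 0 0;48 -0.045 0 0 0 0 0;48 0 0 0 0 0 0;48 0 0 0 0 0 0;48 0 0 0 0 0 0"}}

```text
clock: 4.3
tcp_pos: [0.4766, 0.2601, 0.1341]
orientation: [-0.001, 1.573, -0.001]
contact_force: [-0.9, 0.2, -1.5]
grip_width: 0.0524
```

```bash
cat > v.py <<'E'
import sys
from h import *
# v.py name : crops of both views round the TCP, with marks at x y z given
def view(name,p,marks,w=100,h=90,s=4,views=('top','side')):
    out=[]
    for n in views:
        f=r.grab_frame(n);x,y=proj(f,p)[0].astype(int);x0=int(np.clip(x-w//2,0,640-w));y0=int(np.clip(y-h//2,0,400-h))
        c=cv2.resize(f['color'][y0:y0+h,x0:x0+w],None,fx=s,fy=s,interpolation=cv2.INTER_CUBIC)
        for m in marks:
            a=((proj(f,m)[0]-[x0,y0]+.5)*s).astype(int);cv2.drawMarker(c,tuple(int(t) for t in a),(255,0,255),0,10)
        out.append(c)
    cv2.imwrite(f'pics/{name}.png',np.hstack(out))
E
python3 - <<'E'
from v import *
o=r.get_obs();p=o['tcp_pos'];print(p,o['contact_force'],o['grip_width'])
view('b',p,[p])
E
```

```text
[0.47663725 0.26012257 0.13411399] [-0.94920236  0.2367198  -1.46936555] 0.0523880855707799
```

View pics/b.png

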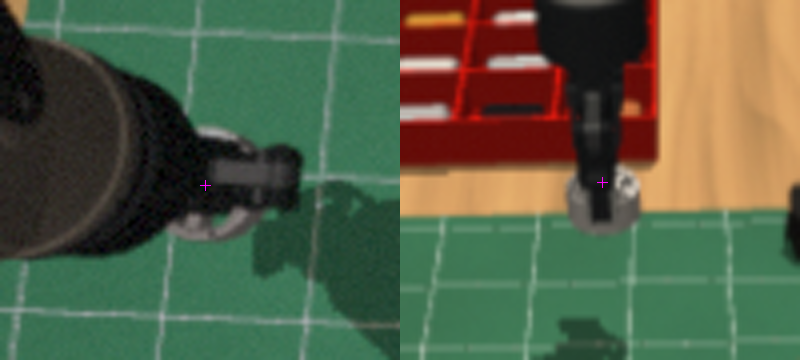

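Emit:
{"fn": "apply_moves", "kwargs": {"increments": "48 0 -0.0395 0.0247 0 0 0;48 0 -0.0395 0.0247 0 0 0;48 0 -0.0395 0.0247 0 0 0;48 0 -0.0395 0.0247 0 0 0;48 0 -0.0395 0.0247 0 0 0;48 0 -0.0395 0.0247 0 0 0;48 0 0 0 0 0 0;48 0 0 0 0 0 0"}}

```text
clock: 5.2
tcp_pos: [0.6253, 0.0218, 0.1337]
orientation: [0.002, 1.573, -0.004]
contact_force: [-1.4, 1.5, -1.1]
grip_width: 0.0522
```

Emit:
{"fn": "apply_moves", "kwargs": {"increments": "48 0.01 0 0 0 0 0;48 0.01 0 0 0 0 0;48 0.008 0 0 0 0 0;48 0 0 0 0 0 0;48 0 0 0 0 0 0;48 0 0 0 0 0 0;48 0 0 0 0 0 0;48 0 0 0 0 0 0"}}

```text
clock: 6.0
tcp_pos: [0.626, 0.0236, 0.1077]
orientation: [0.0, 1.57, -0.0]
contact_force: [-0.0, -0.1, -1.1]
grip_width: 0.0523
```

Run:
```python
from v import *
o=r.get_obs();p=o['tcp_pos'];print(p,o['contact_force'],o['grip_width'])
view('c',p-[0,0,.03],[[.6257,.0235,.068],[.6257,.0235,.010]])
```

```text
[0.62595612 0.02355859 0.10769269] [-0.03357806 -0.07899432 -1.14092853] 0.052328280594985475
```

View pics/c.png

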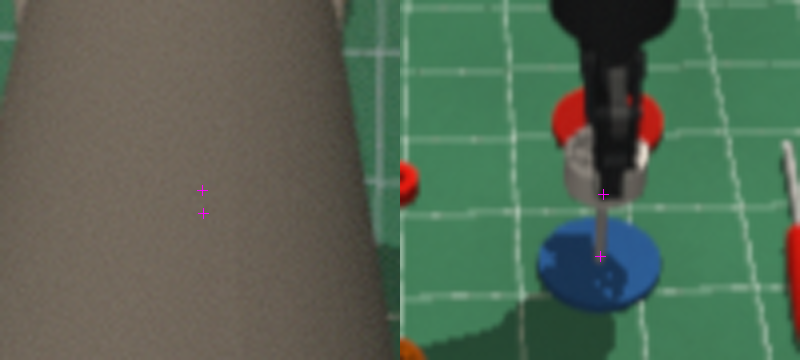

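Emit:
{"fn": "apply_moves", "kwargs": {"increments": "48 0 0 -0.0015 0 0 0;48 0.015 0 0 0 0 0;48 0.015 0 0 0 0 0;48 0.015 0 0 0 0 0;48 0.013 0 0 0 0 0;48 0 0 0 0 0 0;48 0 0 0 0 0 0;48 0 0 0 0 0 0"}}

```text
clock: 6.9
tcp_pos: [0.6248, 0.0235, 0.0497]
orientation: [0.0, 1.57, -0.0]
contact_force: [-0.3, 0.0, -0.9]
grip_width: 0.0519
```

Emit:
{"fn": "apply_moves", "kwargs": {"increments": "48 0.008 0 0 0 0 0;48 0.005 0 0 0 0 0;48 0 0 0 0 0 0;48 0 0 0 0 0 0;66 0 0 0 0 0 0;66 0 0 0 0 0 0;66 0 0 0 0 0 0;66 0 0 0 0 0 0"}}

```text
clock: 7.7
tcp_pos: [0.6243, 0.0236, 0.0364]
orientation: [0.0, 1.571, -0.0]
contact_force: [-0.3, 0.1, 1.1]
grip_width: 0.0663
```

Emit:
{"fn": "apply_moves", "kwargs": {"increments": "66 -0.01 0 0 0 0 0;66 -0.03 0 0 0 0 0;66 -0.045 0 0 0 0 0;66 -0.03 0 0 0 0 0;66 0 0 0 0 0 0;66 0 -0.045 0.001 0 0 0;66 0 -0.045 0.001 0 0 0;66 0 -0.045 0.001 0 0 0"}}

```text
clock: 8.5
tcp_pos: [0.6269, -0.1126, 0.1515]
orientation: [-0.001, 1.571, 0.001]
contact_force: [1.3, 0.4, -1.0]
grip_width: 0.0659
```

Run:
```python
from v import *
o=r.get_obs();p=o['tcp_pos'];print(p,o['contact_force'],o['grip_width'])
b=np.array([.6257,.0235,.03])
view('d',b,[[.6257,.0235,.068],[.6257,.0235,.036]])
```

```text
[ 0.62687423 -0.1125669   0.1514673 ] [ 1.3100615   0.41088851 -1.04931776] 0.06594824530334005
```

View pics/d.png

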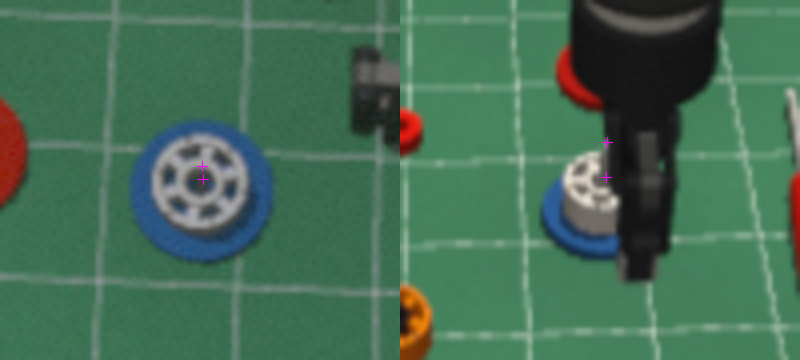

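Emit:
{"fn": "apply_moves", "kwargs": {"increments": "56 0 -0.0455 0.0035 0 0 0;56 0.03 0 0 0 0 0;56 0.04 0 0 0 0 0;56 0.03 0 0 0 0 0;56 0 0 0 0 0 0;56 0 0 0 0 0 0;56 0 0 0 0 0 0;56 0 0 0 0 0 0"}}

```text
clock: 9.4
tcp_pos: [0.632, -0.1572, 0.0534]
orientation: [-0.0, 1.567, -0.001]
contact_force: [0.1, -0.3, -1.0]
grip_width: 0.0559
```

Emit:
{"fn": "apply_moves", "kwargs": {"increments": "56 0.015 -0.001 -0.0015 0 0 0;56 0.012 0 0 0 0 0;56 0.007 0 0 0 0 0;56 0 0 0 0 0 0;56 0 0 0 0 0 0;30 0 0 0 0 0 0;30 0 0 0 0 0 0;30 0 0 0 0 0 0"}}

```text
clock: 10.2
tcp_pos: [0.6297, -0.158, 0.018]
orientation: [0.0, 1.57, -0.0]
contact_force: [-0.0, 0.3, 2.8]
grip_width: 0.0347
```

Emit:
{"fn": "apply_moves", "kwargs": {"increments": "30 0 0 0 0 0 0;30 0 0 0 0 0 0;30 0 0 0 0 0 0;30 -0.02 0 0 0 0 0;30 -0.045 0 0 0 0 0;30 -0.035 0 0 0 0 0;30 0 0 0 0 0 0;30 0 0 0 0 0 0"}}

```text
clock: 11.0
tcp_pos: [0.6294, -0.1579, 0.1178]
orientation: [0.0, 1.569, -0.0]
contact_force: [-0.8, 0.8, -0.8]
grip_width: 0.0349
```

Run:
```python
from v import *
o=r.get_obs();p=o['tcp_pos'];print(p,o['contact_force'],o['grip_width'])
view('e',p-[0,0,.02],[p])
```

```text
[ 0.62937295 -0.15786807  0.11783381] [-0.75045681  0.75229623 -0.77880083] 0.034908249469479194
```

View pics/e.png

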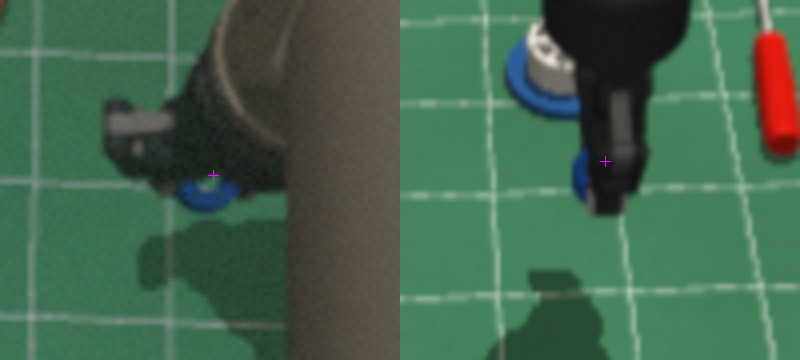

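Emit:
{"fn": "apply_moves", "kwargs": {"increments": "30 0 0.0363 -0.0008 0 0 0;30 0 0.0363 -0.0008 0 0 0;30 0 0.0363 -0.0008 0 0 0;30 0 0.0363 -0.0008 0 0 0;30 0 0.0363 -0.0008 0 0 0;30 0.01 0 0 0 0 0;30 0.01 0 0 0 0 0;30 0 0 0 0 0 0"}}

```text
clock: 11.9
tcp_pos: [0.6232, 0.022, 0.0945]
orientation: [0.0, 1.576, -0.003]
contact_force: [-0.5, -0.4, -0.9]
grip_width: 0.0342
```

Run:
```python
from v import *
r.grab_frame('top');r.grab_frame('top')
o=r.get_obs();p=o['tcp_pos'];print(p,o['contact_force'],o['grip_width'])
view('f',[.6257,.0235,.068],[[.6257,.0235,.068],[.6257,.0235,.01]],100,75,8,['side'])
```

```text
[0.62456346 0.02163038 0.09628895] [ 0.22368906 -0.29011166 -1.06795238] 0.03470281581725961
```

View pics/f.png

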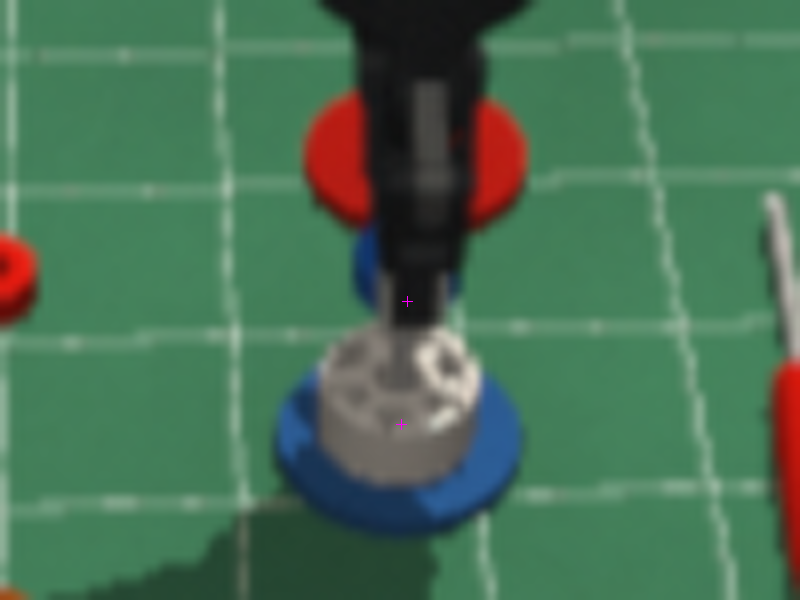

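Emit:
{"fn": "apply_moves", "kwargs": {"increments": "30 0 0.0018 0 0 0 0;30 0.01 0 0 0 0 0;30 0.01 0 0 0 0 0;30 0.01 0 0 0 0 0;30 0.006 0 0 0 0 0;30 0 0 0 0 0 0;30 0 0 0 0 0 0;30 0 0 0 0 0 0"}}

```text
clock: 12.85
tcp_pos: [0.6256, 0.0254, 0.0616]
orientation: [0.0, 1.57, -0.0]
contact_force: [0.2, 0.1, -0.8]
grip_width: 0.0346
```

Emit:
{"fn": "apply_moves", "kwargs": {"increments": "30 0.004 -0.0015 0 0 0 0;30 0.003 0 0 0 0 0;30 0 0 0 0 0 0;30 0 0 0 0 0 0;50 0 0 0 0 0 0;50 0 0 0 0 0 0;50 0 0 0 0 0 0;50 0 0 0 0 0 0"}}

```text
clock: 13.65
tcp_pos: [0.6252, 0.0239, 0.0543]
orientation: [0.0, 1.571, -0.0]
contact_force: [-0.7, -0.5, -0.6]
grip_width: 0.0499
```

Emit:
{"fn": "apply_moves", "kwargs": {"increments": "50 -0.01 0 0 0 0 0;50 -0.03 0 0 0 0 0;50 -0.045 0 0 0 0 0;70 -0.02 0 0 0 0 0;70 0 -0.0375 -0.0187 0 0 0;70 0 -0.0375 -0.0187 0 0 0;70 0 -0.0375 -0.0187 0 0 0;70 0 -0.0375 -0.0187 0 0 0"}}

```text
clock: 14.45
tcp_pos: [0.5497, -0.1275, 0.1603]
orientation: [0.0, 1.57, -0.0]
contact_force: [0.2, 0.1, -0.8]
grip_width: 0.0701
```

Run:
```python
from v import *
o=r.get_obs();p=o['tcp_pos'];print(p,o['contact_force'],o['grip_width'])
b=np.array([.6257,.0235,.04])
view('g',b,[[.6257,.0235,.068],[.6257,.0235,.052]])
```

```text
[ 0.54968764 -0.12746209  0.1603091 ] [ 0.16132583  0.11672293 -0.79446581] 0.07010237563885653
```

View pics/g.png

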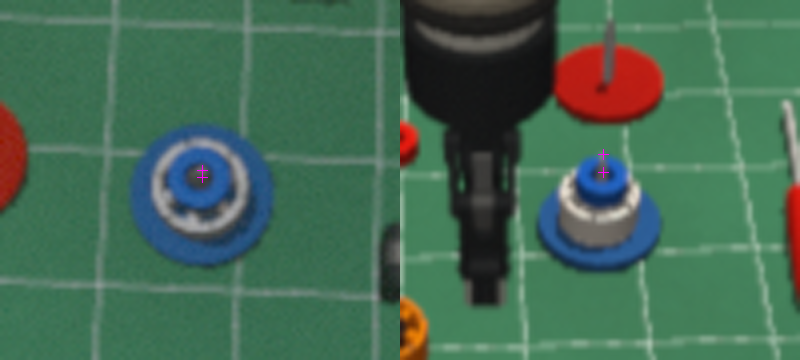

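Emit:
{"fn": "apply_moves", "kwargs": {"increments": "70 0 -0.0373 -0.0188 0 0 0;70 0 -0.0373 -0.0188 0 0 0;70 0 -0.0373 -0.0188 0 0 0;70 0 -0.0373 -0.0188 0 0 0;70 0.04 0 0 0 0 0;70 0.04 0 0 0 0 0;70 0.025 0 0 0 0 0;70 0 0 0 0 0 0"}}

```text
clock: 15.35
tcp_pos: [0.4733, -0.2739, 0.0518]
orientation: [0.002, 1.576, 0.002]
contact_force: [-0.7, -0.7, -0.4]
grip_width: 0.0704
```

Run:
```python
from v import *
r.grab_frame('top');r.grab_frame('top')
o=r.get_obs();p=o['tcp_pos'];print(p,o['contact_force'],o['grip_width'])
```

```text
[ 0.47556164 -0.27528457  0.05500157] [0.52971934 0.40615451 0.69314256] 0.0700328214707794
```

Run:
```python
from h import *
f=r.grab_frame('side')
x,y=proj(f,[.6257,.0235,.068])[0].astype(int);y0=y-37;x0=x-50
print('want',y0+325/8-.5)
for yy in(0.0,-.006):
  print([(z,round(proj(f,[.6246,yy+.004,.0963-z])[0][1],1)) for z in(0,.008,.012,.017,.022)])
```

```text
want 193.125
[(0, np.float64(187.3)), (0.008, np.float64(189.6)), (0.012, np.float64(190.8)), (0.017, np.float64(192.2)), (0.022, np.float64(193.6))]
[(0, np.float64(189.0)), (0.008, np.float64(191.2)), (0.012, np.float64(192.4)), (0.017, np.float64(193.8)), (0.022, np.float64(195.2))]
```

Emit:
{"fn": "apply_moves", "kwargs": {"increments": "70 0.01 -0.0013 -0.001 0 0 0;70 0.01 0 0 0 0 0;70 0.01 0 0 0 0 0;70 0.006 0 0 0 0 0;70 0 0 0 0 0 0;70 0 0 0 0 0 0;70 0 0 0 0 0 0;70 0 0 0 0 0 0", "squeeze": 60}}

```text
clock: 16.3
tcp_pos: [0.4743, -0.2767, 0.0186]
orientation: [0.0, 1.57, -0.001]
contact_force: [0.4, -0.7, -0.1]
grip_width: 0.0699
```

Emit:
{"fn": "apply_moves", "kwargs": {"increments": "44 0.001 0 0 0 0 0;44 0 0 0 0 0 0;44 0 0 0 0 0 0;44 0 0 0 0 0 0;44 0 0 0 0 0 0;44 0 0 0 0 0 0;44 -0.01 0 0 0 0 0;44 -0.02 0 0 0 0 0"}}

```text
clock: 17.1
tcp_pos: [0.4729, -0.2759, 0.0467]
orientation: [0.001, 1.574, 0.001]
contact_force: [0.1, -0.3, -0.7]
grip_width: 0.0469
```

Run:
```python
from v import *
r.grab_frame('top')
o=r.get_obs();p=o['tcp_pos'];print(p,o['contact_force'],o['grip_width'])
view('i',p-[0,0,.02],[p],100,75,8,['side'])
```

```text
[ 0.47498194 -0.27717454  0.05030102] [ 0.25472811 -1.03064194  1.39700497] 0.04695078098676437
```

View pics/i.png

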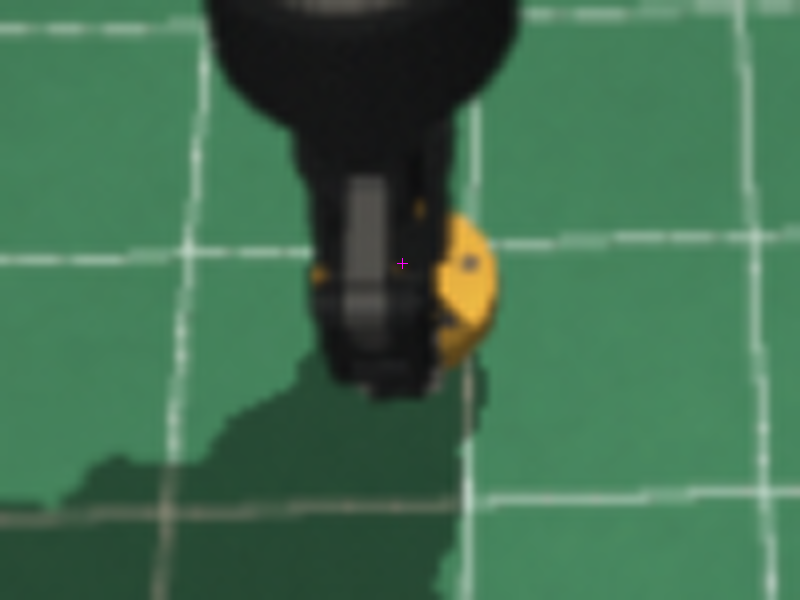

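Emit:
{"fn": "apply_moves", "kwargs": {"increments": "44 -0.045 0 0 0 0 0;44 -0.045 0 0 0 0 0;44 0 0.0446 0.0167 0 0 0;44 0 0.0446 0.0167 0 0 0;44 0 0.0446 0.0167 0 0 0;44 0 0.0446 0.0167 0 0 0;44 0 0.0446 0.0167 0 0 0;44 0 0.0446 0.0167 0 0 0"}}

```text
clock: 18.0
tcp_pos: [0.5745, -0.0071, 0.1369]
orientation: [0.0, 1.571, -0.0]
contact_force: [0.1, -0.9, -0.7]
grip_width: 0.0468
```

Emit:
{"fn": "apply_moves", "kwargs": {"increments": "44 0 0.0446 0.0167 0 0 0;44 0 0.0446 0.0167 0 0 0;44 0 0.0446 0.0167 0 0 0;44 0 0.0446 0.0167 0 0 0;44 0.02 0 0 0 0 0;44 0.02 0 0 0 0 0;44 0 0 0 0 0 0;44 0 0 0 0 0 0"}}

```text
clock: 18.8
tcp_pos: [0.6408, 0.1689, 0.0968]
orientation: [0.0, 1.572, -0.001]
contact_force: [0.4, -0.5, -1.0]
grip_width: 0.0468
```

Run:
```python
from v import *
r.grab_frame('top');r.grab_frame('top')
o=r.get_obs();p=o['tcp_pos'];print(p,o['contact_force'],o['grip_width'])
view('j',[.642,.1685,.068],[[.642,.1685,.068],[.642,.1685,.01]],100,75,8,['side'])
```

```text
[0.64192898 0.16908031 0.09829854] [-0.35030139 -0.86810307 -2.01218529] 0.04694013721061257
```

View pics/j.png

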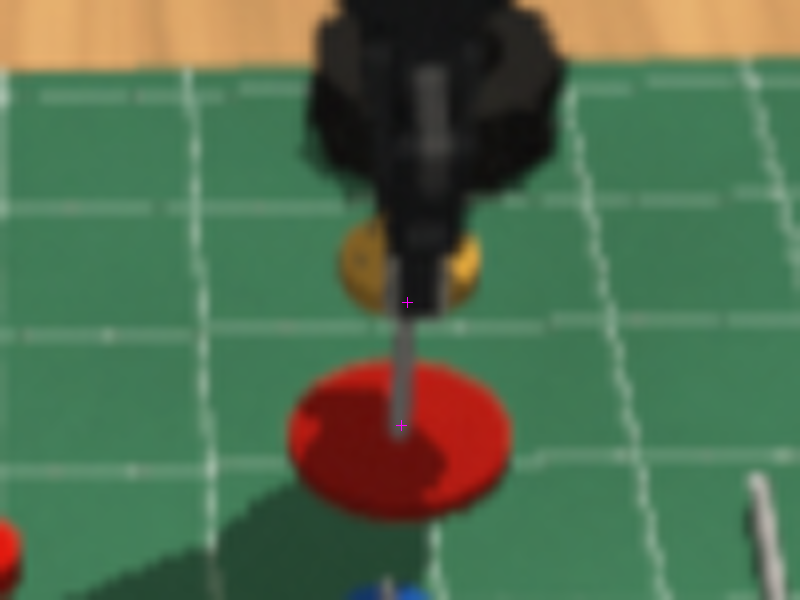

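Emit:
{"fn": "apply_moves", "kwargs": {"increments": "44 0.01 -0.0005 -0.0008 0 0 0;44 0.01 0 0 0 0 0;44 0.015 0 0 0 0 0;44 0.015 0 0 0 0 0;44 0.007 0 0 0 0 0;44 0 0 0 0 0 0;44 0 0 0 0 0 0;44 0 0 0 0 0 0"}}

```text
clock: 19.75
tcp_pos: [0.6411, 0.169, 0.0409]
orientation: [0.001, 1.57, -0.0]
contact_force: [0.0, -0.1, -1.7]
grip_width: 0.0469
```

Run:
```python
from h import *
r.grab_frame('top');o=r.get_obs();print(o['tcp_pos'],o['contact_force'],o['moment'],o['grip_width'])
```

```text
[0.64108528 0.16902432 0.04102545] [ 1.15999623 -0.23952568 -1.30605732] [-0.00103302 -0.04556331  0.01214955] 0.04679802837757962
```

Emit:
{"fn": "apply_moves", "kwargs": {"increments": "44 0.008 0 0 0 0 0;44 0.0045 0 0 0 0 0;44 0 0 0 0 0 0;44 0 0 0 0 0 0;64 0 0 0 0 0 0;64 0 0 0 0 0 0;64 0 0 0 0 0 0;64 0 0 0 0 0 0", "squeeze": 40}}

```text
clock: 20.6
tcp_pos: [0.6405, 0.1689, 0.0276]
orientation: [0.0, 1.571, -0.0]
contact_force: [-0.0, 0.2, -0.6]
grip_width: 0.0638
```

Emit:
{"fn": "apply_moves", "kwargs": {"increments": "64 -0.01 0 0 0 0 0;64 -0.03 0 0 0 0 0;64 -0.045 0 0 0 0 0;64 -0.045 0 0 0 0 0;74 0 -0.042 -0.0268 0 0 0;74 0 -0.042 -0.0268 0 0 0;74 0 -0.042 -0.0268 0 0 0;74 0 -0.042 -0.0268 0 0 0"}}

```text
clock: 21.4
tcp_pos: [0.5322, -0.0006, 0.1587]
orientation: [0.0, 1.569, -0.0]
contact_force: [1.6, -0.2, 0.3]
grip_width: 0.0737
```

Run:
```python
from v import *
o=r.get_obs();p=o['tcp_pos'];print(p,o['contact_force'],o['grip_width'])
b=np.array([.642,.1685,.02])
view('k',b,[[.642,.1685,.068],[.642,.1685,.022]])
```

```text
[ 0.53218079 -0.00061956  0.15873489] [ 1.62122832 -0.18134886  0.30558727] 0.073653349887426
```

View pics/k.png

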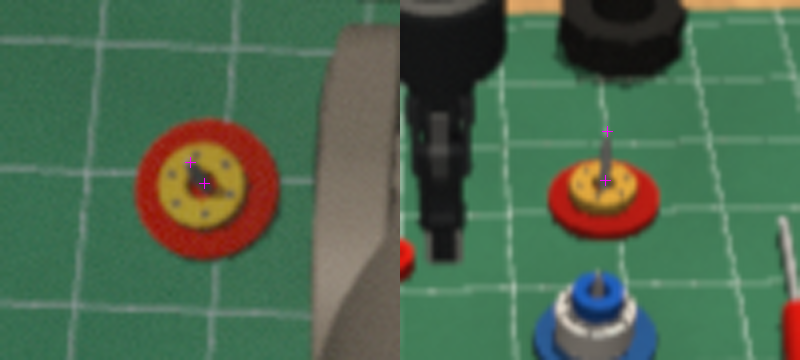

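Emit:
{"fn": "apply_moves", "kwargs": {"increments": "74 0 -0.041 -0.025 0 0 0;74 0 -0.041 -0.025 0 0 0;74 0 0 0 0 0 0;74 0.04 0 0 0 0 0;74 0.04 0 0 0 0 0;74 0.02 0 0 0 0 0;74 0 0 0 0 0 0;74 0 0 0 0 0 0"}}

```text
clock: 22.3
tcp_pos: [0.4839, -0.0808, 0.0584]
orientation: [0.0, 1.57, -0.0]
contact_force: [-0.2, -0.2, 0.2]
grip_width: 0.0739
```

Run:
```python
from h import *
r.grab_frame('top');o=r.get_obs();print(o['tcp_pos'],o['contact_force'],o['moment'],o['grip_width'])
```

```text
[ 0.48439111 -0.08089604  0.0589728 ] [ 0.051114    0.7382728  -0.40366881] [-0.03691812  0.02250101  0.00338151] 0.07403355361738385
```

Emit:
{"fn": "apply_moves", "kwargs": {"increments": "74 0.01 -0.0008 -0.0022 0 0 0;74 0.013 0 0 0 0 0;74 0.01 0 0 0 0 0;74 0 0 0 0 0 0;74 0 0 0 0 0 0;48 0 0 0 0 0 0;48 0 0 0 0 0 0;48 0 0 0 0 0 0"}}

```text
clock: 23.15
tcp_pos: [0.4812, -0.0819, 0.0255]
orientation: [0.001, 1.57, -0.0]
contact_force: [-0.8, 0.2, 4.8]
grip_width: 0.0531
```

Emit:
{"fn": "apply_moves", "kwargs": {"increments": "48 0 0 0 0 0 0;48 0 0 0 0 0 0;48 0 0 0 0 0 0;48 -0.03 0 0 0 0 0;48 -0.045 0 0 0 0 0;48 -0.045 0 0 0 0 0;48 0 0 0 0 0 0;48 0 0 0 0 0 0"}}

```text
clock: 23.95
tcp_pos: [0.4816, -0.0818, 0.1459]
orientation: [0.0, 1.568, 0.0]
contact_force: [-0.7, -0.4, -1.4]
grip_width: 0.0525
```

Run:
```python
from h import *
r.grab_frame('top');o=r.get_obs();p=o['tcp_pos'];print(p,o['contact_force'],o['grip_width'])
f=r.grab_frame('side')
q=proj(f,p-[0,0,.013])[0];h=blob(f,q,25,(5,16)).reshape(-1,2);x=(h[:,0].min()+h[:,0].max())/2
print(q,h.min(0),h.max(0),'px/mm',(proj(f,p+[.001,0,-.013])[0]-q)[0])
```

```text
[ 0.48055372 -0.081674    0.14467267] [-0.83885488 -0.3781374  -1.91081788] 0.05267795789781452
[271.230761   203.05659509] [260 191] [283 215] px/mm 0.43287437673529894
```

Emit:
{"fn": "apply_moves", "kwargs": {"increments": "48 0 0.0358 0.0229 0 0 0;48 0 0.0358 0.0229 0 0 0;48 0 0.0358 0.0229 0 0 0;48 0 0.0358 0.0229 0 0 0;48 0 0.0358 0.0229 0 0 0;48 0 0.0358 0.0229 0 0 0;48 0 0.0358 0.0229 0 0 0;48 0 0 0 0 0 0"}}

```text
clock: 24.85
tcp_pos: [0.6419, 0.1763, 0.1421]
orientation: [-0.004, 1.572, 0.008]
contact_force: [-0.5, 0.1, -1.2]
grip_width: 0.053
```

Emit:
{"fn": "apply_moves", "kwargs": {"increments": "48 0.02 0 0 0 0 0;48 0.018 0 0 0 0 0;48 0 0 0 0 0 0;48 0 0 0 0 0 0;48 0 0 0 0 0 0;48 0 0 0 0 0 0;48 0 0 0 0 0 0;48 0 0 0 0 0 0"}}

```text
clock: 25.65
tcp_pos: [0.6416, 0.1688, 0.1074]
orientation: [0.001, 1.57, 0.0]
contact_force: [1.0, 0.6, -1.0]
grip_width: 0.0527
```

Emit:
{"fn": "apply_moves", "kwargs": {"increments": "48 0.012 0 0 0 0 0;48 0.012 0 0 0 0 0;48 0.012 0 0 0 0 0;48 0.009 0 0 0 0 0;48 0 0 0 0 0 0;48 0 0 0 0 0 0;48 0 0 0 0 0 0;48 0 0 0 0 0 0"}}

```text
clock: 26.45
tcp_pos: [0.6418, 0.1688, 0.0624]
orientation: [0.001, 1.57, -0.0]
contact_force: [-0.3, -0.2, -0.4]
grip_width: 0.0526
```

Emit:
{"fn": "apply_moves", "kwargs": {"increments": "48 0.008 0 0 0 0 0;48 0.0055 0 0 0 0 0;48 0 0 0 0 0 0;48 0 0 0 0 0 0;66 0 0 0 0 0 0;66 0 0 0 0 0 0;66 0 0 0 0 0 0;66 0 0 0 0 0 0"}}

```text
clock: 27.25
tcp_pos: [0.6414, 0.1687, 0.0484]
orientation: [0.0, 1.571, -0.0]
contact_force: [0.0, -0.7, 0.4]
grip_width: 0.066
```

Emit:
{"fn": "apply_moves", "kwargs": {"increments": "66 -0.01 0 0 0 0 0;66 -0.03 0 0 0 0 0;66 -0.045 0 0 0 0 0;66 -0.025 0 0 0 0 0;56 0 -0.016 -0.0395 0 0 0;56 0 -0.016 -0.0395 0 0 0;56 0 -0.016 -0.0395 0 0 0;56 0 -0.016 -0.0395 0 0 0"}}

```text
clock: 28.05
tcp_pos: [0.482, 0.1041, 0.1591]
orientation: [0.001, 1.57, 0.0]
contact_force: [-0.4, -1.3, -0.2]
grip_width: 0.056
```

Run:
```python
from v import *
r.grab_frame('top');o=r.get_obs();p=o['tcp_pos'];print(p,o['contact_force'],o['grip_width'])
b=np.array([.642,.1685,.03])
view('l',b,[[.642,.1685,.068],[.642,.1685,.048]])
```

```text
[0.47391038 0.1001778  0.15738958] [-7.77941153 -2.57381965 -2.05547272] 0.05566080323556793
```

View pics/l.png

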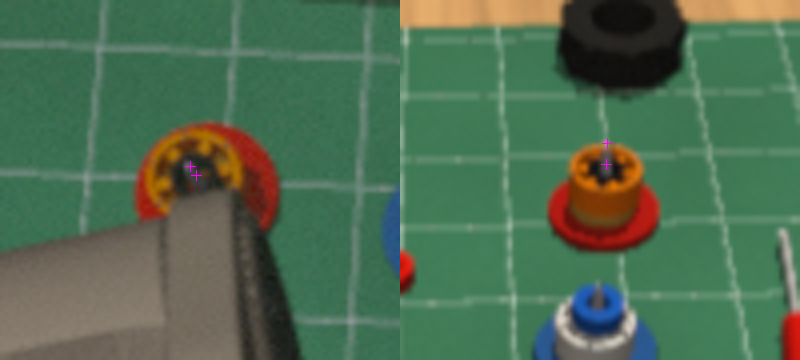

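Emit:
{"fn": "apply_moves", "kwargs": {"increments": "56 0 0 0 0 0 0;56 0 0 0 0 0 0;56 0.035 0 0 0 0 0;56 0.04 0 0 0 0 0;56 0.025 0 0 0 0 0;56 0 0 0 0 0 0;56 0 0 0 0 0 0;56 0 0 0 0 0 0"}}

```text
clock: 29.0
tcp_pos: [0.4849, 0.1052, 0.0596]
orientation: [0.001, 1.568, 0.0]
contact_force: [0.4, -1.4, 0.6]
grip_width: 0.056
```

Emit:
{"fn": "apply_moves", "kwargs": {"increments": "56 0.015 -0.0002 -0.0012 0 0 0;56 0.015 0 0 0 0 0;56 0.011 0 0 0 0 0;56 0 0 0 0 0 0;56 0 0 0 0 0 0;30 0 0 0 0 0 0;30 0 0 0 0 0 0;30 0 0 0 0 0 0"}}

```text
clock: 29.8
tcp_pos: [0.4828, 0.1047, 0.0183]
orientation: [0.001, 1.569, 0.0]
contact_force: [-1.4, -0.7, 6.7]
grip_width: 0.0344
```

Emit:
{"fn": "apply_moves", "kwargs": {"increments": "30 0 0 0 0 0 0;30 0 0 0 0 0 0;30 0 0 0 0 0 0;30 -0.03 0 0 0 0 0;30 -0.045 0 0 0 0 0;30 -0.045 0 0 0 0 0;30 0 0 0 0 0 0;30 0 0 0 0 0 0"}}

```text
clock: 30.6
tcp_pos: [0.4829, 0.1049, 0.1388]
orientation: [0.001, 1.568, 0.001]
contact_force: [-0.3, -0.3, -1.3]
grip_width: 0.0338
```

Run:
```python
from h import *
r.grab_frame('top');r.grab_frame('top');o=r.get_obs();p=o['tcp_pos'];print(p,o['contact_force'],o['grip_width'])
f=r.grab_frame('side')
q=proj(f,p-[0,0,.01])[0];h=blob(f,q,18,(172,14)).reshape(-1,2)
print(q,h.min(0),h.max(0),'px/mm',(proj(f,p+[.001,0,-.013])[0]-q)[0])
```

```text
[0.48141086 0.10438863 0.13674473] [-0.96577932 -0.7716347  -0.47428183] 0.03433967288935005
[273.66851491 154.44595569] [277 150] [280 159] px/mm 0.4482652129979101
```

Emit:
{"fn": "apply_moves", "kwargs": {"increments": "30 0 0.016 0.0396 0 0 0;30 0 0.016 0.0396 0 0 0;30 0 0.016 0.0396 0 0 0;30 0 0.016 0.0396 0 0 0;30 0 0 0 0 0 0;30 0 0 0 0 0 0;30 0.02 0 0 0 0 0;30 0.018 0 0 0 0 0"}}

```text
clock: 31.55
tcp_pos: [0.6391, 0.1675, 0.0981]
orientation: [0.0, 1.573, -0.001]
contact_force: [0.3, 1.2, 0.5]
grip_width: 0.0341
```

Emit:
{"fn": "apply_moves", "kwargs": {"increments": "30 0 0 0 0 0 0;30 0 0 0 0 0 0;30 0 0 0 0 0 0;30 0 0 0 0 0 0;30 0 0 0 0 0 0;30 0 0 0 0 0 0;30 0 0 0 0 0 0;30 0 0 0 0 0 0"}}

```text
clock: 32.35
tcp_pos: [0.6406, 0.1685, 0.0994]
orientation: [0.0, 1.571, -0.0]
contact_force: [0.4, 0.7, -0.6]
grip_width: 0.0341
```

Run:
```python
from v import *
o=r.get_obs();p=o['tcp_pos'];print(p,o['contact_force'],o['grip_width'])
view('m',[.642,.1685,.068],[[.642,.1685,.068],[.642,.1685,.048]],100,75,8,['side'])
```

```text
[0.64057427 0.16849388 0.099384  ] [ 0.43498798  0.70497119 -0.63203471] 0.03412122419731393
```

View pics/m.png

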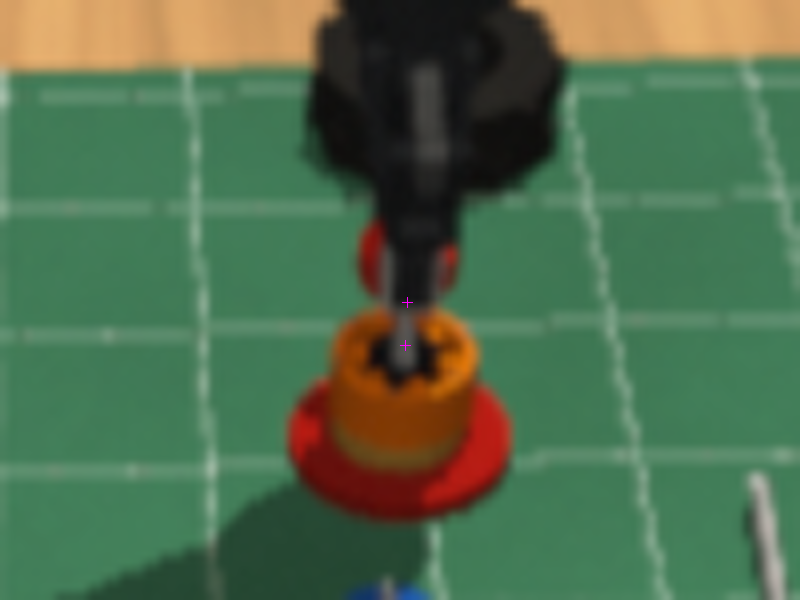

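Emit:
{"fn": "apply_moves", "kwargs": {"increments": "30 0.009 0 0 0 0 0;30 0.009 0 0 0 0 0;30 0.007 0 0 0 0 0;30 0 0 0 0 0 0;30 0 0 0 0 0 0;30 0 0 0 0 0 0;30 0 0 0 0 0 0;30 0 0 0 0 0 0"}}

```text
clock: 33.2
tcp_pos: [0.6408, 0.1685, 0.0746]
orientation: [0.001, 1.57, -0.0]
contact_force: [0.3, -0.1, -1.3]
grip_width: 0.0341
```

Emit:
{"fn": "apply_moves", "kwargs": {"increments": "30 0.005 0 0 0 0 0;30 0.0025 0 0 0 0 0;30 0 0 0 0 0 0;30 0 0 0 0 0 0;50 0 0 0 0 0 0;50 0 0 0 0 0 0;50 0 0 0 0 0 0;50 0 0 0 0 0 0"}}

```text
clock: 34.0
tcp_pos: [0.6406, 0.1685, 0.0668]
orientation: [0.0, 1.571, -0.0]
contact_force: [0.1, 0.7, 0.0]
grip_width: 0.0501
```

Emit:
{"fn": "apply_moves", "kwargs": {"increments": "50 -0.01 0 0 0 0 0;50 -0.03 0 0 0 0 0;50 -0.045 0 0 0 0 0;50 -0.045 0 0 0 0 0;50 0 0.045 -0.02 0 0 0;50 0 0.045 -0.02 0 0 0;50 0 0.045 -0.02 0 0 0;50 0 0.045 -0.02 0 0 0"}}

```text
clock: 34.8
tcp_pos: [0.5598, 0.3501, 0.198]
orientation: [0.001, 1.57, 0.0]
contact_force: [0.7, 0.5, -0.9]
grip_width: 0.0497
```

Emit:
{"fn": "apply_moves", "kwargs": {"increments": "50 0 0.045 -0.02 0 0 0;50 0 0.045 -0.02 0 0 0;50 0 0.045 -0.02 0 0 0;50 0 0 0 0 0 0;50 0 0 0 0 0 0;50 0 0 0 0 0 0;50 0 0 0 0 0 0;50 0 0 0 0 0 0"}}

```text
clock: 35.6
tcp_pos: [0.5019, 0.4819, 0.1971]
orientation: [0.002, 1.57, -0.003]
contact_force: [0.8, -0.1, -0.3]
grip_width: 0.0498
```

Run:
```python
from v import *
o=r.get_obs();print(o['clock'],o['tcp_pos'],o['contact_force'])
view('n',[.64,.11,.03],[],190,140,2)
view('n1',[.634,.096,.04],[],130,80,6,['side'])
f=r.grab_frame('top')
a=np.hstack([cv2.resize(f['color'][80:260,130:520],(780,360))])[:,:780]
b=cv2.imread('pics/n1.png')[:,:780]
b=cv2.resize(b,(390,240)); c=cv2.imread('pics/n1.png'); 
t=f['color'][155:235,220:350]
out=np.vstack([cv2.resize(f['color'][110:240,130:520],(780,260)),np.hstack([cv2.resize(c,(390,240)),cv2.resize(t,(390,240),interpolation=cv2.INTER_CUBIC)])])
cv2.imwrite('pics/n.png',out)
```

```text
35.6 [0.50189813 0.48194475 0.19711386] [ 0.75411737 -0.07597993 -0.30018061]
```

View pics/n.png

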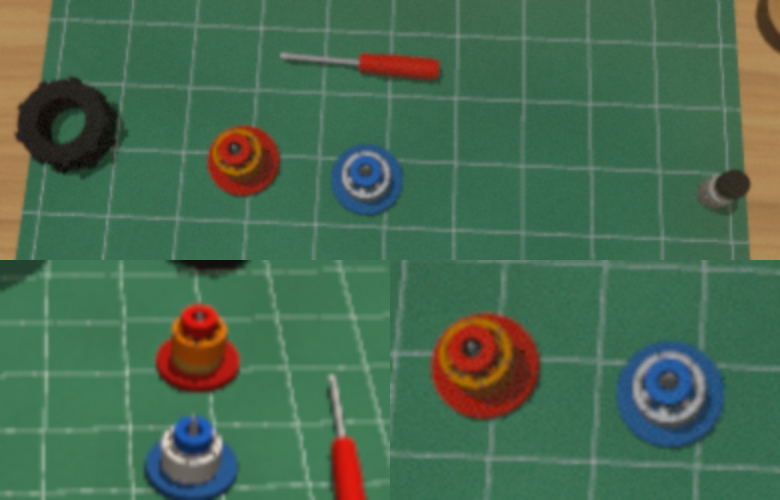

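The picture shows both stacks upright and in order. On the red stand (near 240,155) the red collar sits on the orange wheel. On the blue stand (near 367,178) the blue collar sits on the silver wheel. The tyre, jar and screwdriver have not moved, and the arm is clear of everything.

```bash
python3 -c "
from bench import r
print(r.hand_in())"
```

```text
the job is handed in; nothing more can be done
None
```

Both stacks are built in the order you asked, and I handed the job in at about 36 s of the 112 s allowed. The red stand has the brass weight, orange wheel and red collar. The blue stand has the silver wheel and blue collar.

- **Final pictures:** Both views show every part on its post, lying flat, with no visible gap. The tyre, paint jar and screwdriver look to be where they were in the first pictures; I judged that by eye and did not measure it. The arm was clear of everything.
- **Forces:** Each part was released within about 1–2 mm of its seat, by the measured heights. The highest force reading I saw at any step was about 8 N, just after a fast move in free air.
- **Disagreement:** The two cameras placed the parts 1–3 mm apart, so I used the average of the two. The hole clearance of 4–5 mm covered that difference.

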